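# Fit the shelf board and spacer sleeve on the stand's rod

## Task

Lower the drilled white shelf board over the stand's tall steel rod, keeping it level so it does not bind, until it lies flat on the fixed black sleeve and the end panel, lined up with the base. Then lower the loose black sleeve squarely over the same rod until it stands on the board. Let both parts down gently, without dropping them, and leave everything else where it is.

Things in the scene. Friction and masses are not known exactly. Their poses are not given: they have to be found in the camera images.
- stand: (All sizes in mm.) Shelf stand, fixed. Origin: underside centre of its grey base (84 x, 240 y, 16 thick) on the table. Steel rod at y=+80, round its foot a fixed black sleeve, 34 diameter, top 61 above the table. At y=-90 a white upright end panel, 60 (x) x 18 (y), top also 61 above the table. The drilled board belongs on these two, its centre over this origin, axes along the stand's.
- rod_tip (a point): Top centre of the stand's vertical steel rod, 139 above the table. The rod is 12 in diameter; its top 11 mm taper to 5.
- board_mid (a point): Centre (half-way up) and centre of mass of the loose drilled shelf board: white, 60 (x) x 210 (y) x 18 (z), about 150 g. It starts flat, underside 30 above the table, on two cardboard strips under y=-75 and y=+75 (each 70 x 30, 30 high). A black-rimmed 16 mm through hole is at y=+80. It can be gripped here across its 60 mm width.
- board_hole (a point): Centre (half-way through the thickness) of the board's 16 mm through hole; axes as board_mid. On the finished stand it is 70 above the table on the rod's axis.
- sleeve_mid (a point): Centre (half-way up) of the loose black plastic spacer sleeve: a tube 34 in diameter with a 16 mm bore, 45 tall, about 40 g, starting upright on the table. On the finished stand its centre is 101.5 above the table.
- board: The drilled shelf board itself; origin at the centre of its underside, 9 below board_mid.
- sleeve: The loose sleeve itself; origin at the centre of its underside.
- plain: A second, undrilled white board of the same size on two like strips: not needed, leave it. Origin: centre of its underside. Either board may be the nearer one.
- glue: Bystander: white glue bottle, 44 diameter x 110 tall, upright. Origin at its underside.
- jar: Bystander: glass jar, 60 diameter x 70 tall. Origin at its underside.
- driver_red: Bystander: red-handled screwdriver lying on the table.
- driver_green: Bystander: green-handled screwdriver lying on the table.
- wrench: Bystander: steel wrench lying on the table.
- mug: Bystander: blue mug, 76 diameter x 90 tall. Origin at its underside.
- mallet: Bystander: mallet lying on the table.
Mind the look-alikes: they are no part of the job. Leave any yellow look-alike of the board alone.

How it is judged:
On the way, in this order (a step that is already met when the one before it is completed fails the run):
1. the drilled board lies level on the fixed sleeve and end panel, with the rod through its hole, lined up with the base (horizontal distance between board_hole and rod_tip below 0.005 m and z of board_hole in the frame of stand between 0.066 and 0.074 m and z of board_mid in the frame of stand between 0.066 and 0.074 m and horizontal distance between board_mid and stand below 0.02 m and angle between board_mid's own z axis and vertical below 0.04 rad), for 0.2 s.
2. the loose sleeve stands on the board with the rod through it (horizontal distance between sleeve_mid and rod_tip below 0.005 m and z of sleeve_mid in the frame of stand between 0.0975 and 0.1055 m and angle between sleeve_mid's own z axis and vertical below 0.06 rad), for 0.2 s.
At the end, for the whole second after the job is handed in: At rest: board on the rod (hole within 5 mm of its axis), level (0.04 rad), mid-height 70 mm above the table (4 mm, at hole and centre), centre within 20 mm of the base centre; sleeve on it round the rod (5 mm), upright (0.06 rad), centre 101.5 mm above the table (4 mm) (all of step 1 and all of step 2 and linear speed of each of board, sleeve below 0.02 m/s); the robot touches nothing.
It fails at once if the board is tilted by more than 10 degrees while on the rod (horizontal distance between board_hole and rod_tip below 0.01 m and z of board_hole in the frame of stand below 0.125 m and angle between board_mid's own z axis and vertical above 0.175 rad).
It fails at once if the board is dropped down the rod (faster than 0.5 m/s) (horizontal distance between board_hole and rod_tip below 0.01 m and z of board_hole in the frame of stand below 0.16 m and linear speed of board above 0.5 m/s).
It fails at once if the sleeve is dropped down the rod (faster than 0.5 m/s) (horizontal distance between sleeve_mid and rod_tip below 0.01 m and z of sleeve_mid in the frame of stand below 0.17 m and linear speed of sleeve above 0.5 m/s).
It fails at once if a bystander (plain board, glue, jar, screwdrivers, wrench, mug, mallet) is moved more than 40 mm (distance of any of plain, glue, jar, driver_red, driver_green, wrench, mug, mallet from where it was at the start of the episode above 0.04 m).
It also fails if it takes over 66 s, if anything falls off the work surface, if the arm or the gripper's body presses on something with over 40 N, if the wrist force passes 120 N, or if a joint passes its speed limit or range.

## Robot

A 7-joint arm with a two-finger parallel gripper is mounted at the origin on the work surface. World frame = base frame: x ahead of the robot, y to its left, z up, the work surface at z = 0. Lengths are in m, angles in rad, forces in N, time in s.
With the tool pointing down it reaches from about 0.425 to 0.925 m from the base axis. Payload 6.8 kg.
Tool frame: the origin (TCP) lies at the very end of the fingers, on their centre line; the grasp point (between the pads) lies 19 mm behind it (bot.grasp_offset is the distance from the TCP to the grasp point, in m); z points along the fingers, y is the direction in which the jaws open and shut (so a half turn about z gives the same grasp; the last joint's range is limited). The gripper opens to 85 mm and grips with 20 to 120 N. Pads are 22 mm wide; open, the fingers measure 114 mm over their backs; the gripper's body (76 mm by 85 mm) begins 54 mm behind the grasp point. The pads swing forward as they close: fully open they stand 13 mm farther back than shut.
Start: joints at [-1.431, 0.477, 0.022, 1.555, -0.011, 1.109, -0.083], TCP at [0.166, 0.654, 0.231] pointing down, gripper open.
Joint ranges: [-2.96, 2.96], [-0.34, 2.1], [-1.41, 1.46], [0.24, 2.44], [-1.37, 4.51], [0.17, 1.92], [-2.96, 2.96]. Speed limits (rad/s): [2.39, 2.39, 3.14, 3.14, 3.14, 3.14, 3.14].

## Interface

Orientations are given as a unit quaternion [w, x, y, z].
In Python, from station import monitor, cams, bot, finder gives the robot as it stands.
- The arm moves only by the tool jog_arm, never from a script. Its argument "plan" is a list of rows, each an object of numbers: "x", "y", "z": the shift along the tool's x, y, z as a fraction of full scale; "wx", "wy", "wz": the turn, a rotation vector about the tool's x, y, z as a fraction of full scale. A call has 1 to 12 rows; each row is the pose to reach, as a shift and turn from the pose measured when the call began, along the tool's axes at that moment, turning the shorter way round; what a row does not reach only later rows make up. Full scale, the value 1, is 20 cm for a shift and 180 degrees for a turn. A row lasts 1/12 s, in which the tool goes at most 41.7 mm and 7.16 degrees, less where a joint would pass 70% of its speed; a pose out of reach is approached as far as the arm can. A call with a number of a shift or a turn outside -1 to 1 is refused whole. A call with a gripper value outside its range is refused whole. "hand" is the opening, from -1 (shut) to 1 (fully open), set as the call begins (left out, the last holds). The fingers move at their own pace and stop on an object; "grip_force" is the grip in N (left out, the last holds). Time passes only in rows, so rows that repeat a pose let the fingers close. It gives the time, the measured TCP pose, the force and the opening at its end, in the units of the state.
- monitor.get_obs(): the state, without advancing time (a new reading comes with each control period).
- cams.read_camera(name): name is "scene" or "side" or "wrist"; returns the picture (420x560x3 uint8, red, green, blue); there is no depth.
- cams.get_calibration(name): a dict with "fx", "fy", "cx", "cy" (pixels), "distortion" ([k1, k2, p1, p2, k3] as OpenCV has them; the pictures are not rectified), "extrinsics" (4x4, takes a point from world to camera coordinates). Camera axes: x right, y down, z forward; pixel columns grow to the right and rows downward; lengths in m; the calibration is good to about 2 mm. A picture is of the moment at which its call begins: read the wrist's pose just before it. get_calibration takes no time and is no camera call; for the wrist camera it gives the pose at the moment of the call.
- bot.hand_in(): hands the job in, once; it reports no verdict.
Trained networks look in the newest picture that a camera, given by its name, has taken for a name from the list of things; names that differ only in an ending like _2 or _b are one class to them, and where a whole thing is asked for, a point or a joint stands for the part that bears it (a point fixed in the world has none). Each returns a list of dicts, best first, with "confidence" (0 to 1); they miss things now and then, are a little off and sometimes report something else, mostly with a low value. They report only what shows in the picture. A call takes as long as a camera call. They do not tell look-alikes from the thing itself.
- finder.find_in(camera, target): "bbox" ([left, top, width, height] in pixels, round what is visible of it).
- finder.place_of(camera, target): "location" ([column, row] in pixels: a listed point, or the origin of a listed thing).
The state is a dict: "t": time; "q": joint angles; "joint_vel": joint speeds; "joint_torque": joint torques, N m; "eef_pos": TCP position; "tool_rot": TCP orientation; "contact_force": force on the tool from outside, world axes, zero at the start; "torque": the same for the moment, N m; "gripper_width": opening from 0.0 (shut) to 1.0 (fully open).
Only numpy, scipy, OpenCV 4.12 (cv2) and the standard library are available. Lean on these libraries where they do the work, as an engineer would, in place of code of your own. Each camera call takes 0.05 s, during which the arm holds its last target. There are 200 camera calls.

## Working session

There is one attempt and no reset: what is moved stays moved. The work goes in short steps, Python scripts to look and compute and a tool call to move; the robot and the scene stay as the last step left them, time stands still between calls to the robot, and variables do not carry over. Pictures are saved under pics/ and viewed, about 8 in all and at most 12, crops included, and the job is handed in when it is done.

Besides the shell and the picture viewer there is one more tool, called as name([rows], argument=value, ...), one row to a line, values as JSON. jog_arm: Moves the arm, as the interface text tells. Shift numbers are shares of 20 cm and turn numbers shares of 180 degrees, none past 1 either way. Its arguments: {"type":"object","properties":{"plan":{"type":"array","items":{"type":"object","properties":{"x":{"type":"number","minimum":-1,"maximum":1},"y":{"type":"number","minimum":-1,"maximum":1},"z":{"type":"number","minimum":-1,"maximum":1},"wx":{"type":"number","minimum":-1,"maximum":1},"wy":{"type":"number","minimum":-1,"maximum":1},"wz":{"type":"number","minimum":-1,"maximum":1}}}},"hand":{"type":"number"},"grip_force":{"type":"number"}},"required":["plan"]}

```bash
ls; mkdir -p pics; python3 - <<'E'
from station import monitor, cams, bot, finder
import cv2,numpy as np
o=monitor.get_obs();print({k:np.round(v,3) for k,v in o.items()},bot.grasp_offset)
ims=[]
for c in["scene","side"]:
    im=cams.read_camera(c);cv2.imwrite(f"pics/{c}0.png",im[:,:,::-1])
    k=cams.get_calibration(c);E=np.array(k["extrinsics"]);print(c,k["fx"],k["cx"],k["cy"],k["distortion"],"campos",np.round(-E[:3,:3].T@E[:3,3],3),np.round(E[2,:3],2))
    for t in["rod_tip","stand","board_mid","board_hole","sleeve_mid","plain"]:
        print(t,[(round(d["confidence"],2),np.round(d["location"],1).tolist()) for d in finder.place_of(c,t)[:3]])
E
```

```text
pics
{'t': np.float64(0.0), 'q': array([-1.431,  0.478,  0.022,  1.556, -0.011,  1.109, -0.083]), 'joint_vel': array([0.   , 0.002, 0.001, 0.001, 0.   , 0.001, 0.001]), 'joint_torque': array([-1.0000e-03, -5.9646e+01,  1.6070e+00, -2.8120e+01,  1.2000e-02,
        1.0000e-02,  0.0000e+00]), 'eef_pos': array([0.165, 0.654, 0.23 ]), 'tool_rot': array([-0.   ,  0.124,  0.992, -0.001]), 'contact_force': array([ 0.347, -0.824, -0.578]), 'torque': array([ 0.002,  0.009, -0.031]), 'gripper_width': np.float64(1.002)} 0.0187
scene 429.6006574963752 279.2739502778419 213.87882390768817 [-0.09046606  0.          0.          0.          0.        ] campos [0.804 0.442 1.075] [-0.26 -0.4  -0.88]
rod_tip [(0.7, [195.8, 180.4]), (0.57, [348.7, 309.8])]
stand [(0.57, [311.6, 308.5]), (0.29, [269.8, 228.0])]
board_mid [(0.76, [296.5, 109.8]), (0.64, [242.8, 148.1]), (0.17, [172.2, 240.0])]
board_hole [(0.83, [290.0, 94.5]), (0.8, [254.5, 170.2])]
sleeve_mid [(0.73, [271.1, 229.6])]
plain [(0.93, [196.4, 184.2])]
side 384.42600175654263 281.2408947571517 215.33816868370613 [-0.0959056  0.         0.         0.         0.       ] campos [-0.102 -0.576  1.034] [ 0.47  0.46 -0.75]
rod_tip [(0.91, [226.2, 155.1])]
stand [(0.7, [247.9, 189.5]), (0.65, [360.6, 212.8]), (0.62, [226.9, 159.3])]
board_mid [(0.77, [301.3, 347.1]), (0.64, [337.6, 282.5])]
board_hole [(0.74, [319.6, 263.7]), (0.61, [310.1, 380.2])]
sleeve_mid [(0.6, [291.9, 224.7])]
plain [(0.62, [361.4, 246.3]), (0.18, [289.9, 229.7])]
```

View pics/scene0.png

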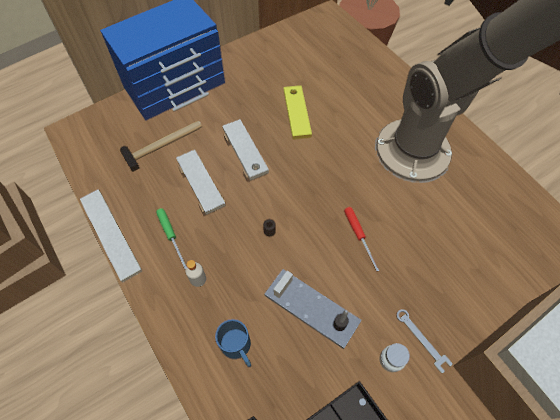

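View pics/side0.png

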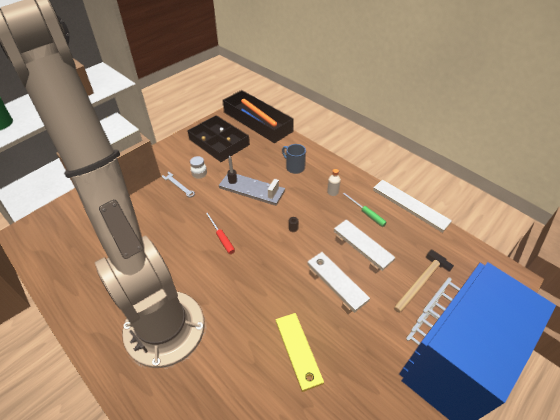

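The drilled white board is at scene (245,150) with its hole at (255,168), and at side (338,282) with its hole at (320,263). The candidates were:
- yellow drilled board at scene (297,110): a look-alike, leave alone
- undrilled white board at scene (200,182): the plain one
- white slab at scene (110,235): no hole

The loose sleeve is at scene (269,228) and the stand at (312,308), with the rod tip near (348,310). Next I'll measure these and view a crop to confirm.

```bash
cat > h.py <<'E'
from station import monitor, cams, bot, finder
import cv2,numpy as np
from scipy.spatial.transform import Rotation as R
def ray(c,p,k=None):
    k=k or cams.get_calibration(c);E=np.array(k["extrinsics"])
    K=np.array([[k["fx"],0,k["cx"]],[0,k["fy"],k["cy"]],[0,0,1]])
    u=cv2.undistortPoints(np.array([[p]],float),K,np.array(k["distortion"]))[0,0]
    return -E[:3,:3].T@E[:3,3],E[:3,:3].T@np.array([u[0],u[1],1])
def at(c,p,z,k=None):
    o,d=ray(c,p,k);return o+d*(z-o[2])/d[2]
def px(c,P,k=None):
    k=k or cams.get_calibration(c);E=np.array(k["extrinsics"])
    K=np.array([[k["fx"],0,k["cx"]],[0,k["fy"],k["cy"]],[0,0,1]])
    return cv2.projectPoints(np.array([P],float),cv2.Rodrigues(E[:3,:3])[0],E[:3,3],K,np.array(k["distortion"]))[0][0,0]
def pose():
    o=monitor.get_obs();w,x,y,z=o["tool_rot"];return np.array(o["eef_pos"]),R.from_quat([x,y,z,w])
def go(P,Rt):
    "fractions for target TCP pose"
    p,r=pose();return np.round(r.inv().apply(np.array(P)-p)/.2,4),np.round((r.inv()*Rt).as_rotvec()/np.pi,4)
E
python3 - <<'E'
from h import *
L={"rod":(.139,(348.7,309.8),(226.2,155.1)),"mid":(.039,(242.8,148.1),(337.6,282.5)),"hole":(.039,(254.5,170.2),(319.6,263.7)),"sleeve":(.0225,(269.1,227.6),(291.9,224.7)),
"plain":(.048,(200,182),(364,244)),"glue":(.05,(195,274),(334,183)),"mug":(.045,(234,340),(295,158)),"jar":(.06,(397,357),(197,165)),"mallet":(.02,(160,145),(425,275)),"panel":(.061,(284,280),(273,184)),"redtip":(.01,(378,269),(208,214)),"redh":(.015,(352,216),(228,245)),"stand":(0,(311.6,308.5),(247.9,189.5)),"wr":(.01,(402,314),(191,193))}
for n,(z,a,b) in L.items(): print(n,np.round(at("scene",a,z),3)[:2],np.round(at("side",b,z),3)[:2])
a=cv2.imread("pics/scene0.png")[80:260,160:340];b=cv2.imread("pics/scene0.png")[250:370,240:420]
cv2.imwrite("pics/c1.png",np.vstack([cv2.resize(a,None,fx=2,fy=2,interpolation=2),cv2.resize(b,None,fx=2,fy=2,interpolation=2)]))
E
```

```text
rod [0.528 0.309] [0.528 0.316]
mid [ 0.459 -0.27 ] [ 0.449 -0.274]
hole [ 0.472 -0.183] [ 0.463 -0.191]
sleeve [ 0.534 -0.011] [ 0.528 -0.012]
plain [ 0.625 -0.23 ] [ 0.615 -0.248]
glue [0.769 0.007] [ 0.765 -0.002]
mug [0.772 0.203] [0.772 0.201]
jar [0.481 0.45 ] [0.468 0.432]
mallet [ 0.659 -0.437] [ 0.671 -0.451]
panel [0.592 0.148] [0.596 0.147]
redtip [0.358 0.247] [0.363 0.243]
redh [0.319 0.085] [0.321 0.083]
stand [0.564 0.234] [0.552 0.24 ]
wr [0.385 0.376] [0.384 0.372]
```

View pics/c1.png

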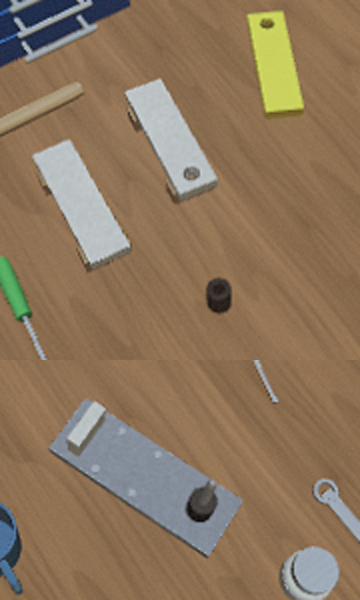

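The crop confirms it: the drilled white board has its hole at the +y end, and the stand has its rod at (0.528,0.312) and panel at (0.594,0.148), a yaw of about 22°. I'll move over the stand first for a wrist-camera look on the way.

jog_arm([
  {"x":-0.2,"y":-0.13,"z":-0.05},
  {"x":-0.4,"y":-0.26,"z":-0.1},
  {"x":-0.6,"y":-0.39,"z":-0.15},
  {"x":-0.8,"y":-0.5,"z":-0.2},
  {"x":-1,"y":-0.62,"z":-0.25},
  {"x":-1,"y":-0.62,"z":-0.25},
], hand=1)

```text
invalid input at $.plan[0]: expected keys x, y, z, wx, wy, wz
```

jog_arm([
  {"x":-0.17,"y":-0.1,"z":-0.03,"wz":0.035},
  {"x":-0.34,"y":-0.2,"z":-0.05,"wz":0.07},
  {"x":-0.51,"y":-0.3,"z":-0.08,"wz":0.105},
  {"x":-0.68,"y":-0.4,"z":-0.1,"wz":0.14},
  {"x":-0.85,"y":-0.5,"z":-0.13,"wz":0.175},
  {"x":-1,"y":-0.6,"z":-0.15,"wz":0.21},
  {"x":-1,"y":-0.6,"z":-0.15,"wz":0.245},
  {"x":-1,"y":-0.6,"z":-0.15,"wz":0.28},
  {"x":-1,"y":-0.6,"z":-0.15,"wz":0.3},
  {"x":-1,"y":-0.6,"z":-0.15,"wz":0.3},
])

```text
invalid input at $.plan[0]: expected keys x, y, z, wx, wy, wz
```

jog_arm([
  {"x":-0.2,"y":-0.13,"z":-0.05,"wx":0,"wy":0,"wz":0},
  {"x":-0.4,"y":-0.26,"z":-0.1,"wx":0,"wy":0,"wz":0},
  {"x":-0.6,"y":-0.39,"z":-0.15,"wx":0,"wy":0,"wz":0},
  {"x":-0.8,"y":-0.5,"z":-0.2,"wx":0,"wy":0,"wz":0},
  {"x":-1,"y":-0.62,"z":-0.25,"wx":0,"wy":0,"wz":0},
  {"x":-1,"y":-0.62,"z":-0.25,"wx":0,"wy":0,"wz":0},
], hand=1)

```text
t: 1.2
eef_pos: [0.3319, 0.4824, 0.2824]
tool_rot: [0.001, 0.125, 0.992, 0.0]
contact_force: [1.5, -0.2, 0.3]
gripper_width: 1.004
```

jog_arm([
  {"x":-0.17,"y":-0.1,"z":-0.03,"wx":0,"wy":0,"wz":0.035},
  {"x":-0.34,"y":-0.2,"z":-0.05,"wx":0,"wy":0,"wz":0.07},
  {"x":-0.51,"y":-0.3,"z":-0.08,"wx":0,"wy":0,"wz":0.105},
  {"x":-0.68,"y":-0.4,"z":-0.1,"wx":0,"wy":0,"wz":0.14},
  {"x":-0.85,"y":-0.5,"z":-0.13,"wx":0,"wy":0,"wz":0.175},
  {"x":-1,"y":-0.6,"z":-0.15,"wx":0,"wy":0,"wz":0.21},
  {"x":-1,"y":-0.6,"z":-0.15,"wx":0,"wy":0,"wz":0.245},
  {"x":-1,"y":-0.6,"z":-0.15,"wx":0,"wy":0,"wz":0.28},
  {"x":-1,"y":-0.6,"z":-0.15,"wx":0,"wy":0,"wz":0.3},
  {"x":-1,"y":-0.6,"z":-0.15,"wx":0,"wy":0,"wz":0.3},
])

```text
t: 2.03
eef_pos: [0.4959, 0.3163, 0.3126]
tool_rot: [0.0, 0.563, 0.827, 0.001]
contact_force: [0.2, 0.2, -0.9]
gripper_width: 0.999
```

```bash
python3 - <<'E'
from h import *
p,r=pose();print(p,r.as_matrix().round(3))
k=cams.get_calibration("wrist");im=cams.read_camera("wrist");cv2.imwrite("pics/w1.png",im[:,:,::-1])
E=np.array(k["extrinsics"]);print(np.round(-E[:3,:3].T@E[:3,3],3),np.round(E[2,:3],3),k["fx"])
print("rodpx",px("wrist",[.528,.312,.139],k))
for t,z in(("rod_tip",.139),("stand",0)):
  for d in finder.place_of("wrist",t)[:2]: print(t,d["confidence"],np.round(d["location"],1),at("wrist",d["location"],z,k).round(4))
E
```

```text
[0.49594766 0.31630788 0.31262516] [[-0.366  0.93   0.001]
 [ 0.93   0.366  0.   ]
 [-0.     0.001 -1.   ]]
[0.469 0.385 0.456] [ 0.106 -0.266 -0.958] 297.72270799884416
rodpx [303.40768947 211.0841896 ]
rod_tip 0.72 [304.3 216.8] [0.5315 0.3063 0.139 ]
stand 0.69 [296.3 236.5] [0.5599 0.2362 0.    ]
```

View pics/w1.png

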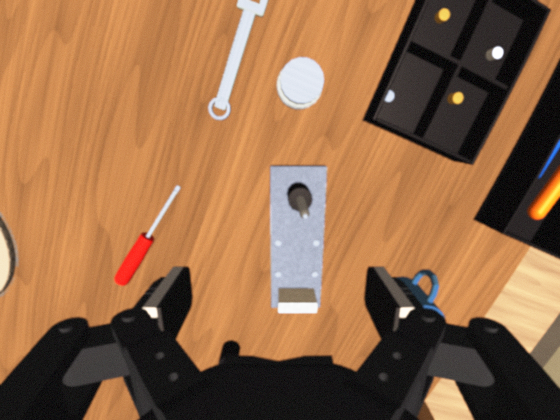

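The wrist picture shows the base with corners at about (270,166), (327,166), (272,307) and (323,307), the rod tip at (305,216), and the panel at (298,307). Next I'll fit the base by colour and go on toward the board.

```bash
python3 - <<'E'
from h import *
im=cv2.imread("pics/w1.png");k=cams.get_calibration("wrist")
hsv=cv2.cvtColor(im,cv2.COLOR_BGR2HSV);sub=im[150:320,255:340].astype(int)
m=((sub[:,:,0]>sub[:,:,2]-5)).astype(np.uint8)   # non-brown
m=cv2.morphologyEx(m,cv2.MORPH_OPEN,np.ones((3,3)))
# left/right edges by row, top edge by column, fit lines
rows=range(25,130);Lp=[(255+np.flatnonzero(m[r])[0],150+r) for r in rows];Rp=[(255+np.flatnonzero(m[r])[-1]+1,150+r) for r in rows]
Tp=[(255+c,150+np.flatnonzero(m[:,c])[0]) for c in range(22,66)]
def w(P): return np.array([at("wrist",np.array(p)-.5*0,.016,k)[:2] for p in P])
def fit(P):
    vx,vy,x,y=cv2.fitLine(w(P).astype(np.float32),cv2.DIST_HUBER,0,.001,.001).ravel();return np.array([vx,vy]),np.array([x,y])
for n,P in(("L",Lp),("R",Rp),("T",Tp)):
    v,c=fit(P);print(n,"dir deg",np.degrees(np.arctan2(v[1],v[0]))%180,c)
(vL,cL),(vR,cR),(vT,cT)=fit(Lp),fit(Rp),fit(Tp)
u=vL*np.sign(vL[1])+vR*np.sign(vR[1]);u/=np.linalg.norm(u);n=np.array([u[1],-u[0]])
mid=(cL+cR)/2;print("width",(cR-cL)@n,"yaw",np.degrees(np.arctan2(-u[0],u[1])))
o=n*(mid@n)+u*(cT@u-.12);print("origin",o,"rod",o+.08*u)
print("rodtip px (305,215):",at("wrist",(305,215),.139,k))
E
```

```text
L dir deg 112.05899 [0.51099026 0.25103563]
R dir deg 111.62528 [0.59093475 0.27096462]
T dir deg 21.871738 [0.513471   0.34383166]
width 0.08162007 yaw 21.842136
origin [0.5618138 0.2339279] rod [0.5320497 0.3081849]
rodtip px (305,215): [0.5311845  0.30899687 0.139     ]
```

jog_arm([
  {"x":-0.2,"y":0,"z":0.0,"wx":0,"wy":0,"wz":0.0},
  {"x":-0.4,"y":0,"z":0,"wx":0,"wy":0,"wz":0},
  {"x":-0.6,"y":0,"z":0,"wx":0,"wy":0,"wz":0},
  {"x":-0.8,"y":0,"z":0,"wx":0,"wy":0,"wz":0},
  {"x":-1,"y":0,"z":0,"wx":0,"wy":0,"wz":0},
  {"x":-1,"y":0,"z":0,"wx":0,"wy":0,"wz":0},
])

```text
t: 2.68
eef_pos: [0.5725, 0.1207, 0.3134]
tool_rot: [0.003, 0.565, 0.825, -0.0]
contact_force: [-1.5, -1.4, 0.3]
gripper_width: 1.0
```

jog_arm([
  {"x":-0.2,"y":-0.12,"z":0.0,"wx":0,"wy":0,"wz":0.03},
  {"x":-0.4,"y":-0.24,"z":0,"wx":0,"wy":0,"wz":0.06},
  {"x":-0.6,"y":-0.36,"z":0,"wx":0,"wy":0,"wz":0.09},
  {"x":-0.8,"y":-0.48,"z":0,"wx":0,"wy":0,"wz":0.12},
  {"x":-1,"y":-0.6,"z":0,"wx":0,"wy":0,"wz":0.15},
  {"x":-1,"y":-0.6,"z":0,"wx":0,"wy":0,"wz":0.17},
  {"x":-1,"y":-0.6,"z":0,"wx":0,"wy":0,"wz":0.17},
])

```text
t: 3.27
eef_pos: [0.5305, -0.1176, 0.315]
tool_rot: [0.004, 0.767, 0.642, -0.0]
contact_force: [0.1, -0.4, -0.7]
gripper_width: 1.002
```

```bash
python3 - <<'E'
from h import *
p,r=pose();print(p,r.as_matrix().round(3))
k=cams.get_calibration("wrist")
for P in([.454,-.272,.048],[.468,-.187,.048],[.531,-.0115,.02]):print(px("wrist",P,k))
E
```

```text
[ 0.53053299 -0.11764437  0.31497112] [[ 0.176  0.984  0.005]
 [ 0.984 -0.176 -0.006]
 [-0.006  0.006 -1.   ]]
[246.41767635 286.168717  ]
[243.67901434 234.37243709]
[263.98581385 103.06687553]
```

```bash
python3 - <<'E'
from h import *
k=cams.get_calibration("wrist");im=cams.read_camera("wrist");cv2.imwrite("pics/w2.png",im[:,:,::-1])
for t,z in(("board_hole",.039),("board_mid",.039),("sleeve_mid",.0225),("plain",.03)):
  for d in finder.place_of("wrist",t)[:2]: print(t,round(d["confidence"],2),np.round(d["location"],1),at("wrist",d["location"],z,k).round(4))
E
```

```text
board_hole 0.77 [241.7 236.1] [ 0.4629 -0.1923  0.039 ]
board_mid 0.89 [130.2 319.1] [ 0.2448 -0.3056  0.039 ]
board_mid 0.72 [244.8 278.5] [ 0.4524 -0.2631  0.039 ]
sleeve_mid 0.66 [263.  101.8] [ 0.53   -0.0098  0.0225]
sleeve_mid 0.26 [246.8 278.6] [ 0.4521 -0.2725  0.0225]
plain 0.82 [350.2 244.8] [ 0.6242 -0.2398  0.03  ]
```

View pics/w2.png

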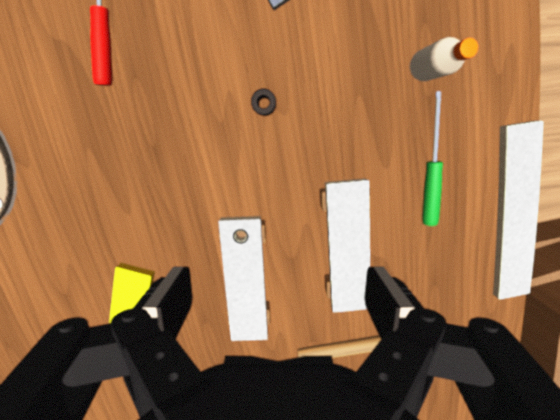

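The wrist view shows the drilled board with corners at (220,219), (261,219), (267,340) and (230,341), its hole at (241,236), the sleeve top at (263,101), and the plain board at (349,245). I'll fit the board edges and work out the grasp move.

```bash
cat >> h.py <<'E'
def down(deg):
    a=np.radians(deg);y=np.array([np.cos(a),np.sin(a),0]);z=np.array([0,0,-1.]);return R.from_matrix(np.c_[np.cross(y,z),y,z])
E
python3 - <<'E'
from h import *
im=cv2.imread("pics/w2.png");k=cams.get_calibration("wrist")
s=im[200:360,205:285].astype(int);m=((s.min(2)>150)).astype(np.uint8)
rows=range(28,132)
L=[];Rr=[]
for r in rows:
    f=np.flatnonzero(m[r]);L.append((205+f[0]-.5,200+r));Rr.append((205+f[-1]+.5,200+r))
T=[(205+c,200+np.flatnonzero(m[:,c])[0]-.5) for c in range(20,52)]
B=[(205+c,200+np.flatnonzero(m[:,c])[-1]+.5) for c in range(30,58)]
def fit(P):
    W=np.array([at("wrist",p,.048,k)[:2] for p in P],np.float32)
    vx,vy,x,y=cv2.fitLine(W,cv2.DIST_HUBER,0,.001,.001).ravel();return np.array([vx,vy]),np.array([x,y])
(a,p),(b,q),(c,t),(d,bo)=map(fit,(L,Rr,T,B))
for v in(a,b,c,d):print(np.degrees(np.arctan2(v[1],v[0]))%180)
u=a*np.sign(a[1])+b*np.sign(b[1]);u/=np.linalg.norm(u);n=np.array([u[1],-u[0]])
yaw=np.degrees(np.arctan2(-u[0],u[1]));o=n*((p+q)/2@n)+u*((t+bo)/2@u)
print("w",(q-p)@n,"l",(t-bo)@u,"yaw",yaw,"mid",o,"hole",o+.08*u,"holepx top",at("wrist",(241,236.),.048,k))
print("sleeve top px",at("wrist",(263,101),.045,k))
for z in(.12,.02):print(go([*o,z],down(yaw)))
E
```

```text
83.00188
83.02592
173.36423
174.1129
w 0.06168894 l 0.21167032 yaw -6.9860992 mid [ 0.45644578 -0.25715628] hole [ 0.46617606 -0.17775023] holepx top [ 0.46743222 -0.1782375   0.048     ]
sleeve top px [0.53154607 0.00057536 0.045     ]
(array([-0.7987, -0.2635,  0.9707]), array([ 0.0013,  0.0008, -0.0123]))
(array([-0.7975, -0.2656,  1.4707]), array([ 0.0013,  0.0008, -0.0123]))
```

The arm was probably still settling when that picture was taken, since the calibration differs between scripts. I'll retake it with the calibration read at the same moment.

```bash
cat > bf.py <<'E'
from h import *
def board(lo=150,box=(205,200,285,360)):
    k=cams.get_calibration("wrist");im=cams.read_camera("wrist")[:,:,::-1];cv2.imwrite("pics/w3.png",im)
    k2=cams.get_calibration("wrist");print("drift",np.abs(np.array(k["extrinsics"])-k2["extrinsics"]).max())
    x0,y0,x1,y1=box
    m=(im[y0:y1,x0:x1].min(2)>lo).astype(np.uint8);m=cv2.morphologyEx(m,cv2.MORPH_OPEN,np.ones((3,3)))
    _,lab,st,_=cv2.connectedComponentsWithStats(m);i=1+np.argmax(st[1:,4])
    cs=cv2.findContours((lab==i).astype(np.uint8),0,1)[0];c=max(cs,key=len)[:,0]+[x0,y0]
    W=np.array([at("wrist",p,.048,k)[:2] for p in c],np.float32)
    (cx,cy),(w,h),a=cv2.minAreaRect(W);print("rect",cx,cy,w,h,a);return k,im
E
python3 - <<'E'
from bf import *
print(pose()[0]);k,im=board()
print("stand check not here; hole px net",[ (d["confidence"],d["location"],at("wrist",d["location"],.039,k)) for d in finder.place_of("wrist","board_hole")[:1]])
print("sleeve",[ (d["confidence"],d["location"],at("wrist",d["location"],.0225,k)) for d in finder.place_of("wrist","sleeve_mid")[:1]])
g=cv2.cvtColor(im,cv2.COLOR_BGR2GRAY);m=(g[85:120,245:285]<60);print("sleeve dark centroid",np.argwhere(m).mean(0)[::-1]+[245,85],m.sum())
print(pose()[0])
E
```

```text
[ 0.53327496 -0.10727948  0.31395352]
drift 0.00015084114173047336
rect 0.4511072039604187 -0.2680562436580658 0.21261738240718842 0.062121033668518066 81.93643951416016
stand check not here; hole px net [(0.81, [239.8, 243.7], array([ 0.46150989, -0.19330054,  0.039     ]))]
sleeve [(0.64, [265.8, 111.2], array([ 0.5323791 , -0.01143993,  0.0225    ]))]
sleeve dark centroid [262.67213115 108.18032787] 61
[ 0.53316336 -0.10767011  0.31394156]
```

```bash
python3 - <<'E'
from h import *
for z in(.12,.015):print(go([.451,-.268,z],down(-8.06)))
E
```

```text
(array([-0.8544, -0.2807,  0.971 ]), array([ 0.0013,  0.0009, -0.0066]))
(array([-0.8529, -0.2829,  1.496 ]), array([ 0.0013,  0.0009, -0.0066]))
```

jog_arm([
  {"x":-0.2,"y":-0.07,"z":0.15,"wx":0,"wy":0,"wz":0},
  {"x":-0.4,"y":-0.14,"z":0.3,"wx":0,"wy":0,"wz":0},
  {"x":-0.6,"y":-0.21,"z":0.45,"wx":0,"wy":0,"wz":0},
  {"x":-0.8,"y":-0.26,"z":0.6,"wx":0.0013,"wy":0.0009,"wz":-0.0066},
  {"x":-0.854,"y":-0.281,"z":0.75,"wx":0.0013,"wy":0.0009,"wz":-0.0066},
  {"x":-0.854,"y":-0.281,"z":0.8,"wx":0.0013,"wy":0.0009,"wz":-0.0066},
  {"x":-0.854,"y":-0.281,"z":0.8,"wx":0.0013,"wy":0.0009,"wz":-0.0066},
  {"x":-0.854,"y":-0.281,"z":0.8,"wx":0.0013,"wy":0.0009,"wz":-0.0066},
  {"x":-0.854,"y":-0.281,"z":0.8,"wx":0.0013,"wy":0.0009,"wz":-0.0066},
])

```text
t: 4.42
eef_pos: [0.4523, -0.267, 0.1551]
tool_rot: [0.0, 0.754, 0.656, 0.0]
contact_force: [0.6, -0.5, 0.7]
gripper_width: 1.002
```

```bash
python3 - <<'E'
from h import *
k=cams.get_calibration("wrist");im=cams.read_camera("wrist")[:,:,::-1];cv2.imwrite("pics/w4.png",im)
print(pose()[0],[(round(d["confidence"],2),d["location"],at("wrist",d["location"],.039,k).round(4)) for d in finder.place_of("wrist","board_hole")[:1]])
print(px("wrist",[.451,-.268,.048],k),px("wrist",[.4623,-.1889,.048],k))
print(go([.451,-.268,.015],down(-8.06)))
E
```

```text
[ 0.45284347 -0.26687379  0.15551125] [(0.79, [280.9, 118.6], array([ 0.4656, -0.1876,  0.039 ]))]
[276.99768089 215.41193083] [277.20834283 120.51443601]
(array([-0.0071, -0.011 ,  0.7034]), array([0.001 , 0.    , 0.0009]))
```

View pics/w4.png

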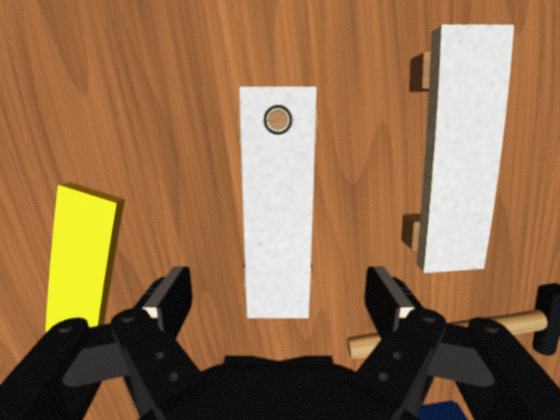

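The hole at (278,119) is within about 1 px of the prediction and the board is centred between the fingers. I'll descend and grip.

jog_arm([
  {"x":-0.007,"y":-0.011,"z":0.15,"wx":0.001,"wy":0,"wz":0.001},
  {"x":-0.007,"y":-0.011,"z":0.3,"wx":0.001,"wy":0,"wz":0.001},
  {"x":-0.007,"y":-0.011,"z":0.42,"wx":0.001,"wy":0,"wz":0.001},
  {"x":-0.007,"y":-0.011,"z":0.53,"wx":0.001,"wy":0,"wz":0.001},
  {"x":-0.007,"y":-0.011,"z":0.62,"wx":0.001,"wy":0,"wz":0.001},
  {"x":-0.007,"y":-0.011,"z":0.68,"wx":0.001,"wy":0,"wz":0.001},
  {"x":-0.007,"y":-0.011,"z":0.703,"wx":0.001,"wy":0,"wz":0.001},
  {"x":-0.007,"y":-0.011,"z":0.703,"wx":0.001,"wy":0,"wz":0.001},
  {"x":-0.007,"y":-0.011,"z":0.703,"wx":0.001,"wy":0,"wz":0.001},
  {"x":-0.007,"y":-0.011,"z":0.703,"wx":0.001,"wy":0,"wz":0.001},
])

```text
t: 5.35
eef_pos: [0.4521, -0.2683, 0.0163]
tool_rot: [0.001, 0.755, 0.656, 0.0]
contact_force: [-0.6, -0.7, 0.9]
gripper_width: 0.998
```

jog_arm([
  {"x":0,"y":0,"z":0,"wx":0,"wy":0,"wz":0},
  {"x":0,"y":0,"z":0,"wx":0,"wy":0,"wz":0},
  {"x":0,"y":0,"z":0,"wx":0,"wy":0,"wz":0},
  {"x":0,"y":0,"z":0,"wx":0,"wy":0,"wz":0},
  {"x":0,"y":0,"z":0,"wx":0,"wy":0,"wz":0},
  {"x":0,"y":0,"z":0,"wx":0,"wy":0,"wz":0},
  {"x":0,"y":0,"z":0,"wx":0,"wy":0,"wz":0},
  {"x":0,"y":0,"z":0,"wx":0,"wy":0,"wz":0},
  {"x":0,"y":0,"z":0,"wx":0,"wy":0,"wz":0},
  {"x":0,"y":0,"z":0,"wx":0,"wy":0,"wz":0},
], hand=-1, grip_force=50)

```text
t: 6.18
eef_pos: [0.4527, -0.2686, 0.0174]
tool_rot: [0.002, 0.755, 0.656, 0.001]
contact_force: [-1.1, 2.1, 7.9]
gripper_width: 0.691
```

Gripped with the opening at about 59 mm. Now I'll lift it.

jog_arm([
  {"x":0,"y":0,"z":-0.05,"wx":0,"wy":0,"wz":0},
  {"x":0,"y":0,"z":-0.15,"wx":0,"wy":0,"wz":0},
  {"x":0,"y":0,"z":-0.3,"wx":0,"wy":0,"wz":0},
  {"x":0,"y":0,"z":-0.45,"wx":0,"wy":0,"wz":0},
  {"x":0,"y":0,"z":-0.6,"wx":0,"wy":0,"wz":0},
  {"x":0,"y":0,"z":-0.75,"wx":0,"wy":0,"wz":0},
  {"x":0,"y":0,"z":-0.9,"wx":0,"wy":0,"wz":0},
  {"x":0,"y":0,"z":-1,"wx":0,"wy":0,"wz":0},
  {"x":0,"y":0,"z":-1,"wx":0,"wy":0,"wz":0},
  {"x":0,"y":0,"z":-1,"wx":0,"wy":0,"wz":0},
])

```text
t: 7.02
eef_pos: [0.4523, -0.2684, 0.2185]
tool_rot: [0.002, 0.755, 0.656, 0.002]
contact_force: [0.4, 0.6, -2.1]
gripper_width: 0.693
```

```bash
python3 - <<'E'
from h import *
k=cams.get_calibration("wrist");im=cams.read_camera("wrist")[:,:,::-1];cv2.imwrite("pics/w5.png",im)
p,r=pose();print(p,r.as_matrix().round(4))
h=r.apply([.08,0,-.022])+p; ht=r.apply([.08,0,-.031])+p
print("pred hole top px",px("wrist",ht,k))
for d in finder.place_of("wrist","board_hole")[:2]:
    q=at("wrist",d["location"],h[2],k);print(d["confidence"],d["location"],"in tool:",r.inv().apply(q-p))
cv2.imwrite("pics/c5.png",cv2.resize(im[60:330,150:410],None,fx=2,fy=2))
for i in(1,2,3):
    f=i/3;P=np.array([.453,-.2686,.225])*(1-f)+np.array([.5614,.2345,.225])*f;print(go(P,down(-8+30*f)))
E
```

```text
[ 0.4515872  -0.26791111  0.21720012] [[ 1.400e-01  9.901e-01  3.700e-03]
 [ 9.901e-01 -1.400e-01 -2.000e-04]
 [ 3.000e-04  3.700e-03 -1.000e+00]]
pred hole top px [276.94549018 107.4340215 ]
0.66 [99.5, 307.9] in tool: [-0.01064296 -0.08696547 -0.02235417]
(array([ 0.8525,  0.0712, -0.0424]), array([ 0.0006, -0.    , -0.0558]))
(array([ 1.708 ,  0.1327, -0.042 ]), array([ 0.0006,  0.    , -0.1114]))
(array([ 2.5636,  0.1941, -0.0416]), array([ 6.000e-04,  1.000e-04, -1.669e-01]))
```

View pics/c5.png

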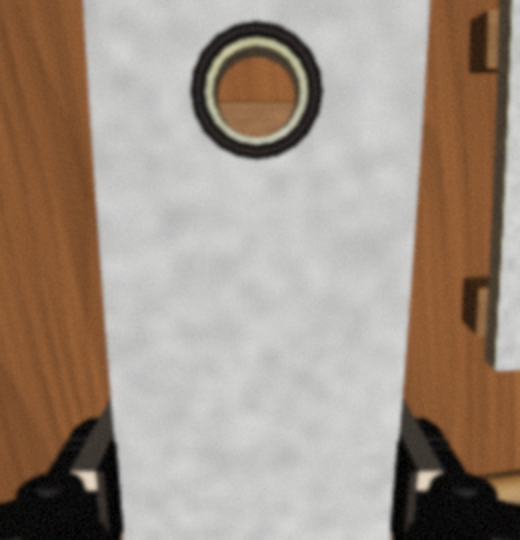

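The ring centre is at about px (278,105), within about 2.5 px of the prediction, so the board sits square in the hand. I'll traverse toward the stand and stop about 7 cm short for another look at the rod.

jog_arm([
  {"x":0.08,"y":0.02,"z":0,"wx":0,"wy":0,"wz":-0.005},
  {"x":0.22,"y":0.05,"z":0,"wx":0,"wy":0,"wz":-0.015},
  {"x":0.4,"y":0.08,"z":0,"wx":0,"wy":0,"wz":-0.025},
  {"x":0.58,"y":0.12,"z":0,"wx":0,"wy":0,"wz":-0.035},
  {"x":0.76,"y":0.15,"z":0,"wx":0,"wy":0,"wz":-0.045},
  {"x":0.92,"y":0.18,"z":0,"wx":0,"wy":0,"wz":-0.055},
  {"x":1,"y":0.2,"z":0,"wx":0,"wy":0,"wz":-0.06},
  {"x":1,"y":0.2,"z":0,"wx":0,"wy":0,"wz":-0.06},
])

```text
t: 7.78
eef_pos: [0.5194, -0.0705, 0.2149]
tool_rot: [-0.001, 0.687, 0.727, 0.0]
contact_force: [-0.0, -0.3, -1.7]
gripper_width: 0.692
```

```bash
python3 - <<'E'
from h import *
print(pose()[0],go([.5874,.1695,.21],down(21.84)))
E
```

```text
[ 0.51935976 -0.07046706  0.21493546] (array([1.179 , 0.4065, 0.0256]), array([-1.000e-04, -3.000e-04, -1.036e-01]))
```

jog_arm([
  {"x":0.08,"y":0.03,"z":0,"wx":0,"wy":0,"wz":-0.01},
  {"x":0.22,"y":0.09,"z":0,"wx":0,"wy":0,"wz":-0.025},
  {"x":0.39,"y":0.16,"z":0,"wx":0,"wy":0,"wz":-0.045},
  {"x":0.56,"y":0.23,"z":0,"wx":0,"wy":0,"wz":-0.065},
  {"x":0.72,"y":0.3,"z":0,"wx":0,"wy":0,"wz":-0.085},
  {"x":0.87,"y":0.36,"z":0,"wx":0,"wy":0,"wz":-0.1},
  {"x":0.95,"y":0.4,"z":0.02,"wx":0,"wy":0,"wz":-0.104},
  {"x":0.95,"y":0.4,"z":0.02,"wx":0,"wy":0,"wz":-0.104},
  {"x":0.95,"y":0.4,"z":0.02,"wx":0,"wy":0,"wz":-0.104},
  {"x":0.95,"y":0.4,"z":0.02,"wx":0,"wy":0,"wz":-0.104},
  {"x":0.95,"y":0.4,"z":0.02,"wx":0,"wy":0,"wz":-0.104},
])

```text
t: 8.7
eef_pos: [0.5883, 0.121, 0.2108]
tool_rot: [-0.0, 0.561, 0.828, -0.001]
contact_force: [-0.3, -0.3, -1.4]
gripper_width: 0.695
```

```bash
python3 - <<'E'
from h import *
k=cams.get_calibration("wrist");im=cams.read_camera("wrist")[:,:,::-1];cv2.imwrite("pics/w6.png",im)
k2=cams.get_calibration("wrist");print("drift",np.abs(np.array(k["extrinsics"])-k2["extrinsics"]).max())
np.save("pics/k6.npy",k,allow_pickle=True)
p,r=pose();print(p,r.as_matrix().round(4))
print("rod pred",px("wrist",[.5315,.3085,.139],k),"hole pred",px("wrist",r.apply([.08,0,-.031])+p,k))
for t in("rod_tip","board_hole"):
  for d in finder.place_of("wrist",t)[:2]:print(t,d["confidence"],d["location"],at("wrist",d["location"],.139 if t=="rod_tip" else p[2]+.022,k))
cv2.imwrite("pics/c6.png",im[0:300,100:500][:, :].repeat(2,0).repeat(2,1))
E
```

```text
drift 0.0005176609151438505
[0.58844769 0.12135276 0.21099985] [[-3.70e-01  9.29e-01 -9.00e-04]
 [ 9.29e-01  3.70e-01  1.00e-04]
 [ 4.00e-04 -8.00e-04 -1.00e+00]]
rod pred [305.0482831  -72.39332636] hole pred [278.84125667 107.76810493]
board_hole 0.43 [275.8, 290.9] [0.58698338 0.12142777 0.23299985]
```

View pics/c6.png

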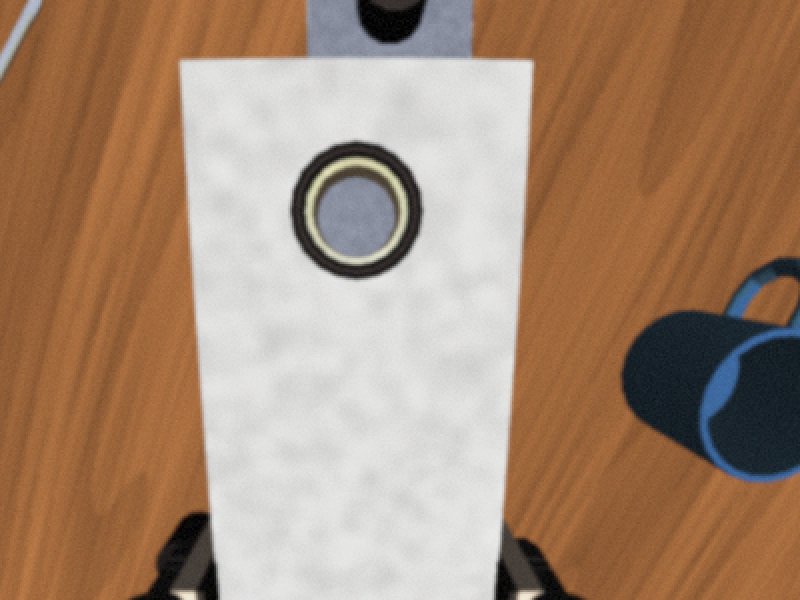

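```bash
python3 - <<'E'
from h import *
k=np.load("pics/k6.npy",allow_pickle=True).item();p,r=pose()
h=r.inv().apply(at("wrist",(278,104.7),p[2]+.031,k)-p);print("hole in tool",h)
h=np.array([.5*(h[0]+.08),.5*h[1],0])
T=down(21.84);P=np.array([.5315,.3085,.145])-T.apply(h);P[2]=.145
print(h,P,go(P,T))
E
```

```text
hole in tool [ 0.08026612 -0.00061224 -0.03093283]
[ 0.08013306 -0.00030612  0.        ] [0.56159492 0.23423226 0.145     ] (array([0.5697, 0.0827, 0.3317]), array([-0.0001, -0.0003, -0.0003]))
```

jog_arm([
  {"x":0.08,"y":0.02,"z":0,"wx":0,"wy":0,"wz":0},
  {"x":0.2,"y":0.04,"z":0,"wx":0,"wy":0,"wz":0},
  {"x":0.35,"y":0.06,"z":0,"wx":0,"wy":0,"wz":0},
  {"x":0.48,"y":0.075,"z":0.05,"wx":0,"wy":0,"wz":0},
  {"x":0.55,"y":0.083,"z":0.15,"wx":0,"wy":0,"wz":0},
  {"x":0.57,"y":0.083,"z":0.25,"wx":0,"wy":0,"wz":0},
  {"x":0.57,"y":0.083,"z":0.31,"wx":0,"wy":0,"wz":0},
  {"x":0.57,"y":0.083,"z":0.332,"wx":0,"wy":0,"wz":0},
  {"x":0.57,"y":0.083,"z":0.332,"wx":0,"wy":0,"wz":0},
  {"x":0.57,"y":0.083,"z":0.332,"wx":0,"wy":0,"wz":0},
  {"x":0.57,"y":0.083,"z":0.332,"wx":0,"wy":0,"wz":0},
])

```text
t: 9.77
eef_pos: [0.5628, 0.2335, 0.1462]
tool_rot: [0.0, 0.562, 0.827, 0.001]
contact_force: [0.4, -0.3, -1.3]
gripper_width: 0.697
```

```bash
python3 - <<'E'
from h import *
k=cams.get_calibration("wrist");im=cams.read_camera("wrist")[:,:,::-1];cv2.imwrite("pics/w7.png",im)
np.save("pics/k7.npy",k,allow_pickle=True)
p,r=pose();print(p,r.as_matrix().round(4))
print("rod pred",px("wrist",[.5315,.3085,.139],k),"hole pred",px("wrist",r.apply([.08,0,-.031])+p,k))
s=cams.read_camera("scene")[:,:,::-1]
print("scene rod pred",px("scene",[.5315,.3085,.139]))
a=cv2.resize(im[70:140,240:320],None,fx=7,fy=7,interpolation=2);b=cv2.resize(s[270:350,310:360],None,fx=6.125,fy=6.125,interpolation=2)
cv2.imwrite("pics/c7.png",np.hstack([a[:490],b[:490,:240]]))
E
```

```text
[0.5627616  0.23372195 0.14620771] [[-3.698e-01  9.291e-01  1.500e-03]
 [ 9.291e-01  3.698e-01  1.600e-03]
 [ 9.000e-04  2.000e-03 -1.000e+00]]
rod pred [275.29128164 110.67892524] hole pred [278.25001979 107.8997224 ]
scene rod pred [347.34997727 310.38236801]
```

View pics/c7.png

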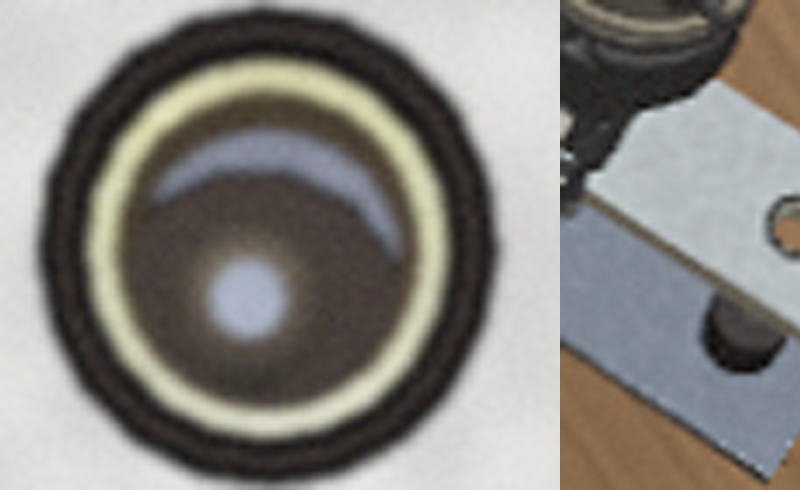

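The rod tip shows through the hole at px (275.3,112.7) and the rim centre is at (278.3,105.0). I'll compute the offset.

```bash
python3 - <<'E'
from h import *
k=np.load("pics/k7.npy",allow_pickle=True).item();p,r=pose()
a=at("wrist",(275.3,112.7),.139,k);b=at("wrist",(278.3,105.),p[2]+.031,k)
print("rod",a,"hole",b,"pose",p)
d=a-b;d[2]=0;print("world d",d,"tool frac",(r.inv().apply(d)/.2).round(4),"level turn",go(p,down(21.84))[1])
E
```

```text
rod [0.53184769 0.30763146 0.139     ] hole [0.53277824 0.30894714 0.17708402] pose [0.56259152 0.23389153 0.14608402]
world d [-0.00093055 -0.00131568  0.        ] tool frac [-0.0044 -0.0068 -0.    ] level turn [ 0.0006 -0.0003 -0.0007]
```

jog_arm([
  {"x":-0.004,"y":-0.007,"z":0,"wx":0.0006,"wy":-0.0003,"wz":-0.0007},
  {"x":-0.004,"y":-0.007,"z":0.02,"wx":0.0006,"wy":-0.0003,"wz":-0.0007},
  {"x":-0.004,"y":-0.007,"z":0.04,"wx":0.0006,"wy":-0.0003,"wz":-0.0007},
  {"x":-0.004,"y":-0.007,"z":0.06,"wx":0.0006,"wy":-0.0003,"wz":-0.0007},
  {"x":-0.004,"y":-0.007,"z":0.08,"wx":0.0006,"wy":-0.0003,"wz":-0.0007},
  {"x":-0.004,"y":-0.007,"z":0.1,"wx":0.0006,"wy":-0.0003,"wz":-0.0007},
  {"x":-0.004,"y":-0.007,"z":0.12,"wx":0.0006,"wy":-0.0003,"wz":-0.0007},
  {"x":-0.004,"y":-0.007,"z":0.14,"wx":0.0006,"wy":-0.0003,"wz":-0.0007},
  {"x":-0.004,"y":-0.007,"z":0.16,"wx":0.0006,"wy":-0.0003,"wz":-0.0007},
  {"x":-0.004,"y":-0.007,"z":0.18,"wx":0.0006,"wy":-0.0003,"wz":-0.0007},
  {"x":-0.004,"y":-0.007,"z":0.18,"wx":0.0006,"wy":-0.0003,"wz":-0.0007},
])

```text
t: 10.78
eef_pos: [0.5611, 0.2325, 0.1091]
tool_rot: [-0.0, 0.56, 0.828, -0.001]
contact_force: [-0.3, -0.0, -1.0]
gripper_width: 0.69
```

```bash
python3 - <<'E'
from h import *
k=cams.get_calibration("wrist");im=cams.read_camera("wrist")[:,:,::-1]
p,r=pose();o=monitor.get_obs();print(p,go(p,down(21.84))[1],o["contact_force"],o["torque"])
cv2.imwrite("pics/c8.png",cv2.resize(im[30:270,180:380],None,fx=3,fy=3,interpolation=2)[:600])
E
```

```text
[0.56128279 0.23257628 0.10953559] [-0.0003  0.      0.    ] [ 0.99271855  0.43013928 -1.98852923] [ 0.00019472 -0.01079604  0.03811861]
```

View pics/c8.png

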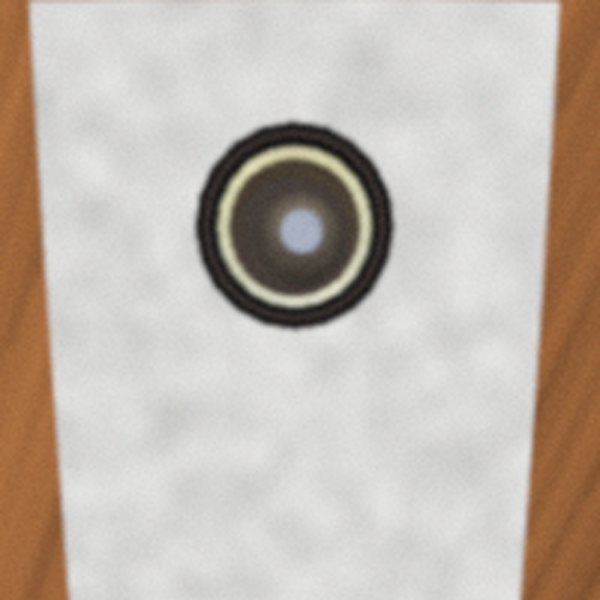

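The tip is about 0.5 mm right of and 0.7 mm below the hole centre in the picture, within clearance, and forces are near zero. I'll trim slightly and lower.

jog_arm([
  {"x":-0.003,"y":0.003,"z":0.02,"wx":0,"wy":0,"wz":0},
  {"x":-0.003,"y":0.003,"z":0.05,"wx":0,"wy":0,"wz":0},
  {"x":-0.003,"y":0.003,"z":0.08,"wx":0,"wy":0,"wz":0},
  {"x":-0.003,"y":0.003,"z":0.11,"wx":0,"wy":0,"wz":0},
  {"x":-0.003,"y":0.003,"z":0.14,"wx":0,"wy":0,"wz":0},
  {"x":-0.003,"y":0.003,"z":0.17,"wx":0,"wy":0,"wz":0},
  {"x":-0.003,"y":0.003,"z":0.2,"wx":0,"wy":0,"wz":0},
  {"x":-0.003,"y":0.003,"z":0.23,"wx":0,"wy":0,"wz":0},
  {"x":-0.003,"y":0.003,"z":0.25,"wx":0,"wy":0,"wz":0},
  {"x":-0.003,"y":0.003,"z":0.26,"wx":0,"wy":0,"wz":0},
  {"x":-0.003,"y":0.003,"z":0.27,"wx":0,"wy":0,"wz":0},
  {"x":-0.003,"y":0.003,"z":0.27,"wx":0,"wy":0,"wz":0},
])

```text
t: 11.83
eef_pos: [0.562, 0.2321, 0.0553]
tool_rot: [-0.0, 0.56, 0.828, -0.001]
contact_force: [-0.4, -0.1, -1.3]
gripper_width: 0.693
```

```bash
python3 - <<'E'
from h import *
p,r=pose();o=monitor.get_obs();print(p,go(p,down(21.84))[1],o["contact_force"],o["torque"])
E
```

```text
[0.56196736 0.23213101 0.05525497] [-0.0004  0.     -0.    ] [-0.36752429 -0.08112403 -1.2524409 ] [-0.02482026  0.03146013  0.05679554]
```

jog_arm([
  {"x":0,"y":0,"z":0.008,"wx":0,"wy":0,"wz":0},
  {"x":0,"y":0,"z":0.016,"wx":0,"wy":0,"wz":0},
  {"x":0,"y":0,"z":0.024,"wx":0,"wy":0,"wz":0},
  {"x":0,"y":0,"z":0.03,"wx":0,"wy":0,"wz":0},
  {"x":0,"y":0,"z":0.034,"wx":0,"wy":0,"wz":0},
  {"x":0,"y":0,"z":0.036,"wx":0,"wy":0,"wz":0},
  {"x":0,"y":0,"z":0.036,"wx":0,"wy":0,"wz":0},
])

```text
t: 12.42
eef_pos: [0.562, 0.2322, 0.0485]
tool_rot: [-0.0, 0.56, 0.828, -0.001]
contact_force: [-2.9, -0.6, 3.5]
gripper_width: 0.695
```

jog_arm([
  {"x":0,"y":0,"z":0.003,"wx":0,"wy":0,"wz":0},
  {"x":0,"y":0,"z":0.006,"wx":0,"wy":0,"wz":0},
  {"x":0,"y":0,"z":0.006,"wx":0,"wy":0,"wz":0},
])

```text
t: 12.67
eef_pos: [0.5619, 0.2322, 0.0485]
tool_rot: [-0.001, 0.56, 0.828, -0.0]
contact_force: [-4.2, -1.9, 12.3]
gripper_width: 0.691
```

jog_arm([
  {"x":0,"y":0,"z":0,"wx":0,"wy":0,"wz":0},
  {"x":0,"y":0,"z":0,"wx":0,"wy":0,"wz":0},
  {"x":0,"y":0,"z":0,"wx":0,"wy":0,"wz":0},
  {"x":0,"y":0,"z":0,"wx":0,"wy":0,"wz":0},
  {"x":0,"y":0,"z":0,"wx":0,"wy":0,"wz":0},
  {"x":0,"y":0,"z":0,"wx":0,"wy":0,"wz":0},
], hand=1)

```text
t: 13.17
eef_pos: [0.5619, 0.2322, 0.0483]
tool_rot: [-0.001, 0.56, 0.828, -0.0]
contact_force: [-0.0, 0.1, 0.1]
gripper_width: 0.997
```

jog_arm([
  {"x":0,"y":0,"z":-0.08,"wx":0,"wy":0,"wz":0},
  {"x":0,"y":0,"z":-0.2,"wx":0,"wy":0,"wz":0},
  {"x":0,"y":0,"z":-0.35,"wx":0,"wy":0,"wz":0},
  {"x":0,"y":0,"z":-0.5,"wx":0,"wy":0,"wz":0},
  {"x":0,"y":0,"z":-0.65,"wx":0,"wy":0,"wz":0},
  {"x":0,"y":0,"z":-0.75,"wx":0,"wy":0,"wz":0},
  {"x":0,"y":0,"z":-0.8,"wx":0,"wy":0,"wz":0},
  {"x":0,"y":0,"z":-0.8,"wx":0,"wy":0,"wz":0},
  {"x":0,"y":0,"z":-0.8,"wx":0,"wy":0,"wz":0},
  {"x":0,"y":0,"z":-0.8,"wx":0,"wy":0,"wz":0},
])

```text
t: 14.0
eef_pos: [0.5611, 0.2319, 0.2065]
tool_rot: [-0.001, 0.56, 0.828, -0.002]
contact_force: [-0.5, -0.6, -0.5]
gripper_width: 1.001
```

```bash
python3 - <<'E'
from h import *
k=cams.get_calibration("wrist");im=cams.read_camera("wrist")[:,:,::-1];np.save("pics/k9.npy",k,allow_pickle=True)
p,r=pose();print(p,go(p,down(21.84))[1])
u=np.array([-.372,.928,0]);print("pred hole top(.079)",px("wrist",[.5318,.3077,.079],k),"tip",px("wrist",[.5318,.3077,.139],k))
a=im[:330,130:430];s=cams.read_camera("scene")[:,:,::-1]
b=cv2.resize(s[255:355,260:370],None,fx=3,fy=3,interpolation=2);a=cv2.resize(a,None,fx=1.5,fy=1.5)
h=np.zeros((495,330,3),np.uint8);h[:300]=b
cv2.imwrite("pics/c9.png",np.hstack([a,h]))
print("sleeve",go([.5315,-.0115,.15],down(0)),go([.5315,-.0115,.15],down(21.84)))
E
```

```text
[0.56108709 0.23181471 0.20636239] [-0.0015 -0.0001  0.    ]
pred hole top(.079) [279.97939335 118.3140017 ] tip [280.13857027 115.64842023]
sleeve (array([-1.0742, -0.5893,  0.2848]), array([-0.0014,  0.0002,  0.1214])) (array([-1.0742, -0.5893,  0.2848]), array([-0.0015, -0.0001,  0.    ]))
```

View pics/c9.png

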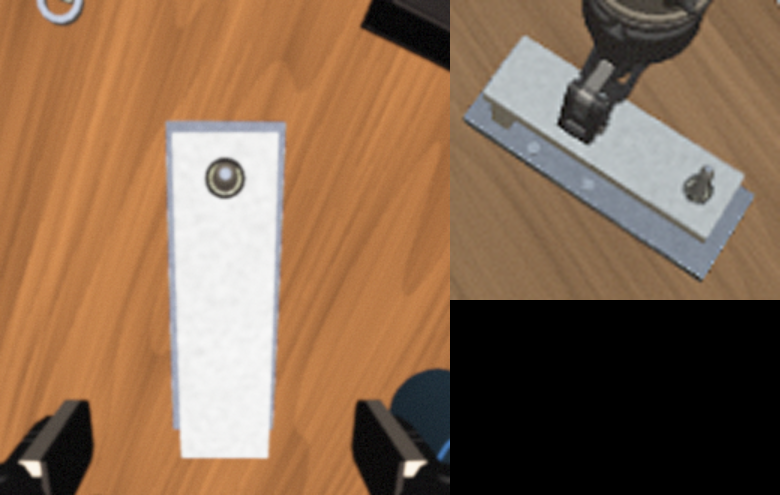

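The board is down: the rod pokes through the hole at crop (225,177), and the board is parallel to and centred on the base with even grey margins. Contact dropped to zero after release. Next is the sleeve at about (0.5315,-0.0115).

jog_arm([
  {"x":-0.12,"y":-0.07,"z":0,"wx":0,"wy":0,"wz":0},
  {"x":-0.3,"y":-0.16,"z":0,"wx":0,"wy":0,"wz":0},
  {"x":-0.47,"y":-0.26,"z":0,"wx":0,"wy":0,"wz":0},
  {"x":-0.64,"y":-0.35,"z":0,"wx":0,"wy":0,"wz":0},
  {"x":-0.8,"y":-0.44,"z":0,"wx":0,"wy":0,"wz":0},
  {"x":-0.95,"y":-0.53,"z":0.05,"wx":0,"wy":0,"wz":0},
  {"x":-1,"y":-0.59,"z":0.15,"wx":0,"wy":0,"wz":0},
  {"x":-1,"y":-0.59,"z":0.2,"wx":0,"wy":0,"wz":0},
  {"x":-1,"y":-0.59,"z":0.2,"wx":0,"wy":0,"wz":0},
  {"x":-1,"y":-0.59,"z":0.2,"wx":0,"wy":0,"wz":0},
  {"x":-1,"y":-0.59,"z":0.2,"wx":0,"wy":0,"wz":0},
])

```text
t: 15.02
eef_pos: [0.5266, 0.0038, 0.1671]
tool_rot: [-0.001, 0.559, 0.829, -0.002]
contact_force: [0.4, -0.2, 0.5]
gripper_width: 0.999
```

```bash
python3 - <<'E'
from h import *
k=cams.get_calibration("wrist");im=cams.read_camera("wrist")[:,:,::-1];cv2.imwrite("pics/w10.png",im);np.save("pics/k10.npy",k,allow_pickle=True)
p,r=pose();print(p)
q=px("wrist",[.5315,-.0115,.045],k);print("pred top",q,"bottom",px("wrist",[.5315,-.0115,0],k))
for d in finder.place_of("wrist","sleeve_mid")[:2]:print(d["confidence"],d["location"],at("wrist",d["location"],.0225,k))
for d in finder.find_in("wrist","sleeve_mid")[:2]:print(d)
g=im.max(2);x0,y0=int(q[0])-60,int(q[1])-60;m=(g[y0:y0+130,x0:x0+120]<75).astype(np.uint8)
cs=cv2.findContours(m,0,1)[0]
for c in cs:
  if cv2.contourArea(c)>200:
    (cx,cy),rad=cv2.minEnclosingCircle(c);bb=cv2.boundingRect(c);print("blob",bb[0]+x0,bb[1]+y0,bb[2:],cx+x0,cy+y0,rad)
# predicted outline for the assumed position
for dz in(.045,0):
  P=np.array([px("wrist",[.5315+.017*np.cos(t),-.0115+.017*np.sin(t),dz],k) for t in np.linspace(0,6.28,60)]);print(P.min(0),P.max(0))
E
```

```text
[0.52684118 0.0037557  0.16740539]
pred top [277.41894458 226.1613665 ] bottom [277.68322343 212.95429918]
0.76 [279.6, 218.0] [ 0.53298363 -0.00965522  0.0225    ]
{'bbox': [259.0, 198.4, 35.6, 43.1], 'confidence': 0.62}
blob 261 199 (33, 42) 277.5 219.71951293945312 20.77383804321289
[259.37389744 208.75214693] [295.46868231 242.97711142]
[262.04138768 197.70292198] [293.32668356 227.76762151]
```

The sleeve blob matches the prediction to under 1 px.

```bash
python3 - <<'E'
from h import *
print(go([.5315,-.0113,.010],down(21.84)))
E
```

```text
(array([-0.0772, -0.0027,  0.7875]), array([-0.0011, -0.    ,  0.0007]))
```

jog_arm([
  {"x":-0.077,"y":-0.003,"z":0.05,"wx":-0.001,"wy":0,"wz":0.001},
  {"x":-0.077,"y":-0.003,"z":0.2,"wx":-0.001,"wy":0,"wz":0.001},
  {"x":-0.077,"y":-0.003,"z":0.35,"wx":-0.001,"wy":0,"wz":0.001},
  {"x":-0.077,"y":-0.003,"z":0.5,"wx":-0.001,"wy":0,"wz":0.001},
  {"x":-0.077,"y":-0.003,"z":0.62,"wx":-0.001,"wy":0,"wz":0.001},
  {"x":-0.077,"y":-0.003,"z":0.71,"wx":-0.001,"wy":0,"wz":0.001},
  {"x":-0.077,"y":-0.003,"z":0.76,"wx":-0.001,"wy":0,"wz":0.001},
  {"x":-0.077,"y":-0.003,"z":0.787,"wx":-0.001,"wy":0,"wz":0.001},
  {"x":-0.077,"y":-0.003,"z":0.787,"wx":-0.001,"wy":0,"wz":0.001},
  {"x":-0.077,"y":-0.003,"z":0.787,"wx":-0.001,"wy":0,"wz":0.001},
])

```text
t: 16.0
eef_pos: [0.5322, -0.0112, 0.0109]
tool_rot: [0.0, 0.561, 0.828, 0.0]
contact_force: [-0.4, -0.2, -0.3]
gripper_width: 1.005
```

jog_arm([
  {"x":0,"y":0,"z":0,"wx":0,"wy":0,"wz":0},
  {"x":0,"y":0,"z":0,"wx":0,"wy":0,"wz":0},
  {"x":0,"y":0,"z":0,"wx":0,"wy":0,"wz":0},
  {"x":0,"y":0,"z":0,"wx":0,"wy":0,"wz":0},
  {"x":0,"y":0,"z":0,"wx":0,"wy":0,"wz":0},
  {"x":0,"y":0,"z":0,"wx":0,"wy":0,"wz":0},
  {"x":0,"y":0,"z":0,"wx":0,"wy":0,"wz":0},
  {"x":0,"y":0,"z":0,"wx":0,"wy":0,"wz":0},
  {"x":0,"y":0,"z":0,"wx":0,"wy":0,"wz":0},
  {"x":0,"y":0,"z":0,"wx":0,"wy":0,"wz":0},
], hand=-1, grip_force=30)

```text
t: 16.83
eef_pos: [0.5325, -0.0111, 0.0116]
tool_rot: [0.001, 0.561, 0.828, 0.001]
contact_force: [0.2, 0.7, 5.5]
gripper_width: 0.399
```

jog_arm([
  {"x":0,"y":0,"z":-0.05,"wx":0,"wy":0,"wz":0},
  {"x":0,"y":0,"z":-0.15,"wx":0,"wy":0,"wz":0},
  {"x":0,"y":0,"z":-0.3,"wx":0,"wy":0,"wz":0},
  {"x":0,"y":0,"z":-0.45,"wx":0,"wy":0,"wz":0},
  {"x":0,"y":0,"z":-0.6,"wx":0,"wy":0,"wz":0},
  {"x":0,"y":0,"z":-0.75,"wx":0,"wy":0,"wz":0},
  {"x":0,"y":0,"z":-0.88,"wx":0,"wy":0,"wz":0},
  {"x":0,"y":0,"z":-0.95,"wx":0,"wy":0,"wz":0},
  {"x":0,"y":0,"z":-0.95,"wx":0,"wy":0,"wz":0},
  {"x":0,"y":0,"z":-0.95,"wx":0,"wy":0,"wz":0},
])

```text
t: 17.67
eef_pos: [0.5324, -0.0111, 0.2025]
tool_rot: [0.001, 0.561, 0.828, 0.002]
contact_force: [0.1, 0.1, -0.9]
gripper_width: 0.398
```

```bash
python3 - <<'E'
from h import *
k=cams.get_calibration("wrist");im=cams.read_camera("wrist")[:,:,::-1];cv2.imwrite("pics/w11.png",im);np.save("pics/k11.npy",k,allow_pickle=True)
p,r=pose();print(p,monitor.get_obs()["gripper_width"]*85)
for z in(.0,-.0125,-.035):print("tool axis at tool z",z,px("wrist",p+r.apply([0,0,z]),k))
for d in finder.place_of("wrist","sleeve_mid")[:2]:print(d["confidence"],d["location"])
for d in finder.find_in("wrist","sleeve_mid")[:2]:print(d)
print(go([.5318,.3077,.19],down(21.84)))
E
```

```text
[ 0.53167585 -0.0110641   0.20140495] 33.77867583306003
tool axis at tool z 0.0 [276.95254354 269.19241575]
tool axis at tool z -0.0125 [276.91750661 280.6497581 ]
tool axis at tool z -0.035 [276.83874326 306.60505783]
0.58 [278.6, 281.1]
{'bbox': [239.2, 235.2, 74.7, 106.7], 'confidence': 0.93}
(array([1.4792, 0.5946, 0.0527]), array([-0.0001, -0.0001, -0.0003]))
```

Sleeve gripped (33.8 mm). The rod estimates agree at (0.532,0.307). I'll traverse.

jog_arm([
  {"x":0.1,"y":0.04,"z":0,"wx":0,"wy":0,"wz":0},
  {"x":0.25,"y":0.1,"z":0,"wx":0,"wy":0,"wz":0},
  {"x":0.42,"y":0.17,"z":0,"wx":0,"wy":0,"wz":0},
  {"x":0.59,"y":0.24,"z":0,"wx":0,"wy":0,"wz":0},
  {"x":0.76,"y":0.31,"z":0,"wx":0,"wy":0,"wz":0},
  {"x":0.9,"y":0.36,"z":0,"wx":0,"wy":0,"wz":0},
  {"x":0.9,"y":0.36,"z":0,"wx":0,"wy":0,"wz":0},
])

```text
t: 18.4
eef_pos: [0.5295, 0.1908, 0.1988]
tool_rot: [-0.002, 0.557, 0.831, -0.0]
contact_force: [-0.2, 0.3, -1.0]
gripper_width: 0.4
```

```bash
python3 - <<'E'
from h import *
print(pose()[0],go([.5321,.3066,.175],down(21.84)))
E
```

```text
[0.52951425 0.19075653 0.19879727] (array([0.5304, 0.2325, 0.12  ]), array([-0.0007, -0.0009,  0.0029]))
```

jog_arm([
  {"x":0.1,"y":0.05,"z":0,"wx":0,"wy":0,"wz":0.001},
  {"x":0.22,"y":0.1,"z":0,"wx":0,"wy":0,"wz":0.002},
  {"x":0.34,"y":0.15,"z":0,"wx":0,"wy":0,"wz":0.003},
  {"x":0.44,"y":0.2,"z":0.05,"wx":-0.0007,"wy":-0.0009,"wz":0.003},
  {"x":0.51,"y":0.225,"z":0.1,"wx":-0.0007,"wy":-0.0009,"wz":0.003},
  {"x":0.53,"y":0.2325,"z":0.12,"wx":-0.0007,"wy":-0.0009,"wz":0.003},
  {"x":0.53,"y":0.2325,"z":0.12,"wx":-0.0007,"wy":-0.0009,"wz":0.003},
  {"x":0.53,"y":0.2325,"z":0.12,"wx":-0.0007,"wy":-0.0009,"wz":0.003},
  {"x":0.53,"y":0.2325,"z":0.12,"wx":-0.0007,"wy":-0.0009,"wz":0.003},
  {"x":0.53,"y":0.2325,"z":0.12,"wx":-0.0007,"wy":-0.0009,"wz":0.003},
])

```text
t: 19.23
eef_pos: [0.5328, 0.3047, 0.1756]
tool_rot: [0.0, 0.562, 0.827, 0.0]
contact_force: [0.6, -0.2, -0.9]
gripper_width: 0.398
```

```bash
python3 - <<'E'
from h import *
k=cams.get_calibration("wrist");im=cams.read_camera("wrist")[:,:,::-1]
p,r=pose();print(p,go([.5321,.3066,p[2]],down(21.84)))
print("bore top px pred",px("wrist",p+r.apply([.0004,0,-.0334]),k),"bottom",px("wrist",p+r.apply([.0004,0,.0116]),k),"rod tip",px("wrist",[.532,.307,.139],k))
P=np.array([px("wrist",p+r.apply([.0004+.017*np.cos(t),.017*np.sin(t),-.0334]),k) for t in np.linspace(0,6.28,40)]);print("top rim",P.min(0),P.max(0))
k2=cams.get_calibration("scene");s=cams.read_camera("scene")[:,:,::-1];sd=cams.read_camera("side")[:,:,::-1]
for c in("scene","side"):print(c,"tip",px(c,[.532,.307,.139]),"bore bottom",px(c,p+r.apply([.0004,0,.0116])))
a=cv2.resize(im[200:400,200:360],None,fx=2.5,fy=2.5,interpolation=2)
q=px("scene",[.532,.307,.139]).astype(int);b=cv2.resize(s[q[1]-35:q[1]+35,q[0]-30:q[0]+30],None,fx=6,fy=6,interpolation=2)
b=np.vstack([b,np.zeros((80,360,3),np.uint8)])
cv2.imwrite("pics/c12.png",np.hstack([a,b]));print("scene crop origin",q-[30,35])
# sleeve/rod in side
q=px("side",[.532,.307,.139]).astype(int);cv2.imwrite("pics/side12.png",sd)
E
```

```text
[0.53279139 0.30506966 0.17563715] (array([ 0.0084, -0.0004, -0.    ]), array([ 0.0003,  0.    , -0.0008]))
bore top px pred [278.45733543 305.08962005] bottom [278.38158148 260.10571755] rod tip [278.27171891 241.21656458]
top rim [238.78671762 269.20257044] [318.12383205 337.77366147]
scene tip [346.76102884 309.95940647] bore bottom [347.71242794 306.36225156]
side tip [228.65571192 155.81729014] bore bottom [228.37214875 150.48599191]
scene crop origin [316 274]
```

jog_arm([
  {"x":0.008,"y":0,"z":0,"wx":0.0003,"wy":0,"wz":0},
  {"x":0.008,"y":0,"z":0.03,"wx":0.0003,"wy":0,"wz":0},
  {"x":0.008,"y":0,"z":0.06,"wx":0.0003,"wy":0,"wz":0},
  {"x":0.008,"y":0,"z":0.09,"wx":0.0003,"wy":0,"wz":0},
  {"x":0.008,"y":0,"z":0.11,"wx":0.0003,"wy":0,"wz":0},
  {"x":0.008,"y":0,"z":0.13,"wx":0.0003,"wy":0,"wz":0},
  {"x":0.008,"y":0,"z":0.145,"wx":0.0003,"wy":0,"wz":0},
  {"x":0.008,"y":0,"z":0.16,"wx":0.0003,"wy":0,"wz":0},
  {"x":0.008,"y":0,"z":0.175,"wx":0.0003,"wy":0,"wz":0},
  {"x":0.008,"y":0,"z":0.175,"wx":0.0003,"wy":0,"wz":0},
])

```text
t: 20.22
eef_pos: [0.5317, 0.3071, 0.1399]
tool_rot: [-0.0, 0.561, 0.828, -0.0]
contact_force: [-0.1, -0.4, -0.3]
gripper_width: 0.402
```

No contact force with the bottom about 11 mm below the tip, so the rod is in the bore. I'll continue.

jog_arm([
  {"x":0,"y":0,"z":0.02,"wx":0,"wy":0,"wz":0},
  {"x":0,"y":0,"z":0.04,"wx":0,"wy":0,"wz":0},
  {"x":0,"y":0,"z":0.06,"wx":0,"wy":0,"wz":0},
  {"x":0,"y":0,"z":0.08,"wx":0,"wy":0,"wz":0},
  {"x":0,"y":0,"z":0.1,"wx":0,"wy":0,"wz":0},
  {"x":0,"y":0,"z":0.1,"wx":0,"wy":0,"wz":0},
])

```text
t: 20.72
eef_pos: [0.5311, 0.3068, 0.1189]
tool_rot: [-0.0, 0.561, 0.828, -0.001]
contact_force: [-0.7, 0.2, -0.3]
gripper_width: 0.397
```

jog_arm([
  {"x":0,"y":0,"z":0.03,"wx":0,"wy":0,"wz":0},
  {"x":0,"y":0,"z":0.06,"wx":0,"wy":0,"wz":0},
  {"x":0,"y":0,"z":0.08,"wx":0,"wy":0,"wz":0},
  {"x":0,"y":0,"z":0.1,"wx":0,"wy":0,"wz":0},
  {"x":0,"y":0,"z":0.11,"wx":0,"wy":0,"wz":0},
  {"x":0,"y":0,"z":0.12,"wx":0,"wy":0,"wz":0},
  {"x":0,"y":0,"z":0.12,"wx":0,"wy":0,"wz":0},
])

```text
t: 21.3
eef_pos: [0.5309, 0.3067, 0.0945]
tool_rot: [-0.001, 0.561, 0.828, -0.001]
contact_force: [-0.2, -0.2, -0.8]
gripper_width: 0.397
```

jog_arm([
  {"x":0,"y":0,"z":0.006,"wx":0,"wy":0,"wz":0},
  {"x":0,"y":0,"z":0.011,"wx":0,"wy":0,"wz":0},
  {"x":0,"y":0,"z":0.015,"wx":0,"wy":0,"wz":0},
  {"x":0,"y":0,"z":0.019,"wx":0,"wy":0,"wz":0},
  {"x":0,"y":0,"z":0.021,"wx":0,"wy":0,"wz":0},
  {"x":0,"y":0,"z":0.021,"wx":0,"wy":0,"wz":0},
])

```text
t: 21.8
eef_pos: [0.531, 0.3067, 0.0907]
tool_rot: [-0.001, 0.561, 0.828, -0.001]
contact_force: [-1.4, 0.4, 2.9]
gripper_width: 0.4
```

Contact (+2.9 N) at the expected height. I'll release, lift and retreat.

jog_arm([
  {"x":0,"y":0,"z":0.002,"wx":0,"wy":0,"wz":0},
  {"x":0,"y":0,"z":0.002,"wx":0,"wy":0,"wz":0},
  {"x":0,"y":0,"z":0.002,"wx":0,"wy":0,"wz":0},
  {"x":0,"y":0,"z":0.002,"wx":0,"wy":0,"wz":0},
  {"x":0,"y":0,"z":0.002,"wx":0,"wy":0,"wz":0},
  {"x":0,"y":0,"z":0.002,"wx":0,"wy":0,"wz":0},
  {"x":0,"y":0,"z":0.002,"wx":0,"wy":0,"wz":0},
  {"x":0,"y":0,"z":0.002,"wx":0,"wy":0,"wz":0},
], hand=1)

```text
t: 22.47
eef_pos: [0.531, 0.3067, 0.0903]
tool_rot: [-0.001, 0.561, 0.828, -0.001]
contact_force: [-0.3, 0.5, 0.3]
gripper_width: 1.002
```

jog_arm([
  {"x":0,"y":0,"z":-0.05,"wx":0,"wy":0,"wz":0},
  {"x":0,"y":0,"z":-0.15,"wx":0,"wy":0,"wz":0},
  {"x":0,"y":0,"z":-0.3,"wx":0,"wy":0,"wz":0},
  {"x":0,"y":0,"z":-0.45,"wx":0,"wy":0,"wz":0},
  {"x":-0.1,"y":0,"z":-0.6,"wx":0,"wy":0,"wz":0},
  {"x":-0.25,"y":0,"z":-0.7,"wx":0,"wy":0,"wz":0},
  {"x":-0.35,"y":0,"z":-0.75,"wx":0,"wy":0,"wz":0},
  {"x":-0.4,"y":0,"z":-0.75,"wx":0,"wy":0,"wz":0},
  {"x":-0.4,"y":0,"z":-0.75,"wx":0,"wy":0,"wz":0},
  {"x":-0.4,"y":0,"z":-0.75,"wx":0,"wy":0,"wz":0},
  {"x":-0.4,"y":0,"z":-0.75,"wx":0,"wy":0,"wz":0},
])

```text
t: 23.38
eef_pos: [0.5595, 0.2344, 0.2389]
tool_rot: [-0.002, 0.56, 0.828, -0.002]
contact_force: [0.5, -0.9, -0.2]
gripper_width: 1.003
```

```bash
python3 - <<'E'
from h import *
k=cams.get_calibration("wrist");im=cams.read_camera("wrist")[:,:,::-1]
print(pose()[0]);
def bb(z):
  P=np.array([px("wrist",[.532+.017*np.cos(t),.307+.017*np.sin(t),z],k) for t in np.linspace(0,6.28,60)]);return P.min(0).round(1),P.max(0).round(1)
print("pred rim",bb(.124),"foot",bb(.079),"tip",px("wrist",[.532,.307,.139],k))
for t in("sleeve_mid","rod_tip"):
  for d in finder.place_of("wrist",t)[:2]:print(t,d,"pred",px("wrist",[.532,.307,.1015 if t[0]=="s" else .139],k))
for d in finder.find_in("wrist","sleeve_mid")[:2]:print(d)
s=cams.read_camera("scene")[:,:,::-1]
b=cv2.resize(s[250:360,250:380],None,fx=3,fy=3,interpolation=2);a=cv2.resize(im[0:330,130:430],None,fx=1.3,fy=1.3)
b=np.vstack([b,np.zeros((a.shape[0]-330,390,3),np.uint8)]);cv2.imwrite("pics/c13.png",np.hstack([a,b]))
E
```

```text
[0.55954787 0.23449783 0.23886576]
pred rim (array([260.3, 100.9]), array([301.1, 143.1])) foot (array([263.2, 104.9]), array([297.9, 140.8])) tip [280.77983104 122.00164515]
sleeve_mid {'location': [282.3, 122.4], 'confidence': 0.62} pred [280.63371629 122.7536183 ]
rod_tip {'location': [281.7, 120.1], 'confidence': 0.78} pred [280.77983104 122.00164515]
{'bbox': [262.7, 99.7, 35.8, 44.2], 'confidence': 0.65}
{'bbox': [245.7, 86.2, 71.5, 188.4], 'confidence': 0.42}
```

View pics/c13.png

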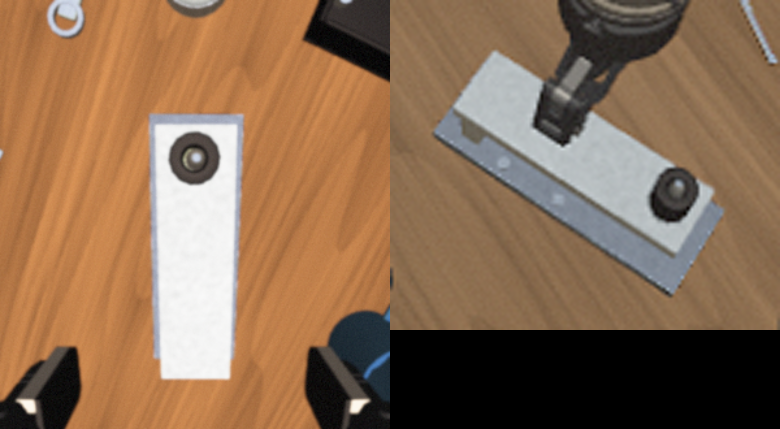

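The last picture shows the board aligned on the base and the sleeve upright around the rod (tip at crop (196,157)), with the gripper clear. I'll hand in.

```bash
python3 -c "
from station import bot
print(bot.hand_in())"
```

```text
the job is handed in; nothing more can be done
None
```

The drilled white board is on the stand with the rod through its hole, and the loose sleeve stands on it around the rod. I handed the job in at about t = 24 s of the 66 s allowed; it reports no verdict.

- **Board:** I lowered it level and felt contact at the expected height. The force was up to about 12 N before release and zero after. The picture then showed it lined up with the base.
- **Sleeve:** It went over the rod with no side load and touched down at 2.9 N, at the expected height. In the final wrist picture it looks upright, and its outline and the rod tip fall within about 3 px of the prediction.
- **Everything else:** I touched nothing else on purpose. I did not measure the bystanders again afterwards, or check every one of them in the last picture. The gripper was open and clear when I handed in.

Two checks disagreed along the way:
- **Board measurement:** My first fit was about 1 cm off because the arm was still settling, so I repeated it before gripping.
- **Rod position:** The estimates differed by a few millimetres up to nearly 1 cm between cameras. I settled it by sighting the rod tip through the board's hole.

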